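# Seal the airtight tub of jar caps

### The job

Close up the tub of jar caps so it is airtight: lay the lid squarely on the tub, letting go of it only once it rests there, then press its blue rim down all the way round, at the four corners and the middle of both long sides, until the seal is fully home everywhere. Leave the red vent plug up so the air can escape until the whole rim is down, then push the plug fully in. Do not shove the tub about, and leave the bottles and jars on the bench where they are.

Things in the scene. Friction and masses are not known exactly. Their poses are not given: they have to be found in the camera images.
- tub: Open white airtight tub, loose, about 1.6 kg, upright, turned about z; black jar caps inside, all over 35 mm below its rim. 130 mm (own x) by 180 mm (own y) outside, 142 x 192 mm over the stop collar below its neck; 90 mm tall, walls 5 mm, mouth 120 x 170 mm. Origin: centre of its underside, rim 90 mm above. Red gasket round the outside of its neck.
- lid: The tub's lid, loose, 0.35 kg: pale panel 3 mm thick, raised dark-blue rim, 143 (own x) by 193 mm (own y). Origin: centre of the panel's underside, which rests on the tub's rim; a rounded lip below it, 8 mm deep, enters the mouth with 2 mm play. Origin 8 mm above the bench when lying there, 90 mm above the tub's origin when home, axes parallel (a half turn is as good).
- lid_handle (a point): Centre of the grip bar of the white arched handle in the middle of the lid, 40 mm above the lid's origin. Bar 16 mm wide (lid's x), 14 mm tall, 72 mm long (lid's y), on two legs; 30 mm free height under it, 45 mm free to either side in the lid's x, then the raised rim (16 mm above the lid's origin). Take it across its 16 mm width.
- vent_top (a point): Top centre of the red vent plug, 22 mm across, on the panel at the lid's x = 0, y = +56 mm, 20 mm of free panel between its centre and the handle's end. Open, its top is 15 mm above the lid's origin; closed, 7 mm.
- vent (a joint): Vent plug travel in m: 0 open (raised), 0.008 pushed fully down (closed). Slides straight down into the panel, needs about 5 N, stays where it is left.
- rim_front_left (a joint): Travel in m of one of the six lengths of the lid's flexible rim, the corner at the lid's own -x, +y: about 0 raised, 0.008 fully seated. Goes straight down under about 8 N, independently of the others, then comes up hard against its stop; stays where it is left.
- press_front_left (a point): Point to press on that length (the corner at the lid's own -x, +y), on its top face, at the lid's x = -63, y = 88 mm; 16 mm above the lid's origin when raised, 8 mm when seated. The rim is 17 mm wide.
- rim_front (a joint): Travel in m of one of the six lengths of the lid's flexible rim, the middle third of the long side at the lid's -x: about 0 raised, 0.008 fully seated. Goes straight down under about 8 N, independently of the others, then comes up hard against its stop; stays where it is left.
- press_front (a point): Point to press on that length (the middle third of the long side at the lid's -x), on its top face, at the lid's x = -63, y = 0 mm; 16 mm above the lid's origin when raised, 8 mm when seated. The rim is 17 mm wide.
- rim_front_right (a joint): Travel in m of one of the six lengths of the lid's flexible rim, the corner at the lid's -x, -y: about 0 raised, 0.008 fully seated. Goes straight down under about 8 N, independently of the others, then comes up hard against its stop; stays where it is left.
- press_front_right (a point): Point to press on that length (the corner at the lid's -x, -y), on its top face, at the lid's x = -63, y = -88 mm; 16 mm above the lid's origin when raised, 8 mm when seated. The rim is 17 mm wide.
- rim_back_right (a joint): Travel in m of one of the six lengths of the lid's flexible rim, the corner at the lid's +x, -y: about 0 raised, 0.008 fully seated. Goes straight down under about 8 N, independently of the others, then comes up hard against its stop; stays where it is left.
- press_back_right (a point): Point to press on that length (the corner at the lid's +x, -y), on its top face, at the lid's x = 63, y = -88 mm; 16 mm above the lid's origin when raised, 8 mm when seated. The rim is 17 mm wide.
- rim_back (a joint): Travel in m of one of the six lengths of the lid's flexible rim, the middle third of the long side at the lid's +x: about 0 raised, 0.008 fully seated. Goes straight down under about 8 N, independently of the others, then comes up hard against its stop; stays where it is left.
- press_back (a point): Point to press on that length (the middle third of the long side at the lid's +x), on its top face, at the lid's x = 63, y = 0 mm; 16 mm above the lid's origin when raised, 8 mm when seated. The rim is 17 mm wide.
- rim_back_left (a joint): Travel in m of one of the six lengths of the lid's flexible rim, the corner at the lid's +x, +y: about 0 raised, 0.008 fully seated. Goes straight down under about 8 N, independently of the others, then comes up hard against its stop; stays where it is left.
- press_back_left (a point): Point to press on that length (the corner at the lid's +x, +y), on its top face, at the lid's x = 63, y = 88 mm; 16 mm above the lid's origin when raised, 8 mm when seated. The rim is 17 mm wide.
- pump_left: Bystander, loose: tall white pump bottle, 72 mm across, 195 mm tall, left of the work. Origin: centre of its underside.
- pump_right: Bystander, loose: tall pinkish-white pump bottle, 72 mm across, 195 mm tall, right of the work. Origin: centre of its underside.
- pump_far: Bystander, loose: tall pinkish-white pump bottle, 72 mm across, 195 mm tall, on the far side, in the middle. Origin: centre of its underside.
- jar_black_near: Bystander, loose: black screw-cap jar with a bright ring, 58 mm across, 40 mm tall, on the robot's side between lid and tub. Origin: centre of its underside.
- jar_black_far: Bystander, loose: same black jar, far left. Origin: centre of its underside.
- jar_blue: Bystander, loose: dark blue jar with white cap, 72 mm across, 64 mm tall, far right. Origin: centre of its underside.
- jar_cream: Bystander, loose: cream-coloured domed jar, 75 mm across, 63 mm tall, far side. Origin: centre of its underside.
There are look-alikes about, which are no part of the job. What is shaped like the lid but orange or pink is not meant.

How it is judged:
By the outcome, as a careful person would: the job done as asked, in the order asked, and still so for the second after the job is handed in, with the robot touching nothing.
It also fails if it takes over 61 s, if anything falls off the work surface, if the arm or the gripper's body presses on something with over 40 N, if the wrist force passes 120 N, or if a joint passes its speed limit or range.

### The arm

A 6-joint arm with a two-finger parallel gripper is mounted at the origin on the work surface. World frame = base frame: x ahead of the robot, y to its left, z up, the work surface at z = 0. Lengths are in m, angles in rad, forces in N, time in s.
With the tool pointing down it reaches from about 0.3 to 0.775 m from the base axis. Payload 14.6 kg.
Tool frame: the origin (TCP) lies midway between the tips of the shut fingers; the grasp point (between the pads) lies 19 mm behind it; z points along the fingers, y is the line along which they close (so a half turn about z gives the same grasp; the last joint's range is limited). The gripper opens to 94 mm and grips with 3 to 60 N. Pads are 16 mm wide; open, the fingers measure 119 mm over their backs; the gripper's body (75 mm by 177 mm) begins 78 mm behind the grasp point.
Start: joints at [-1.401, 0.3, 1.521, -0, 1.321, -0.067], TCP at [0.129, -0.535, 0.205] pointing down, gripper open.
Joint ranges: [-3.03, 3.03], [-0.79, 2.21], [0.23, 2.52], [-1.04, 4.18], [0, 3.07], [-2.55, 2.55]. Speed limits (rad/s): [2.22, 2.22, 2.57, 3.14, 3.14, 3.14].

### API

Orientations are given as [roll, pitch, yaw] about the fixed x, y, z axes, in that order (R = Rz(yaw) Ry(pitch) Rx(roll)).
In Python, from station import telemetry, optics, ctrl gives the robot as it stands.
- The arm moves only by the tool carry_out, never from a script. Its argument "plan" is a list that holds one entry, the list of rows, each a list of 7 numbers: the shift along the tool's x, y, z in mm, then the turn, a rotation vector about the tool's x, y, z in rad, then the finger opening in mm, from 0 to 94. A call has 1 to 20 rows; each row shifts and turns the commanded pose from where the row before left it, along the tool's axes as they then stand; what a row does not reach is not made up. A row lasts 1/12 s, in which the tool goes at most 41.7 mm and 7.16 degrees, less where a joint would pass 70% of its speed; a pose out of reach is approached as far as the arm can. A call with a gripper value outside its range is refused whole. The fingers move at their own pace and stop on an object; "squeeze" is the grip in N (left out, the last holds). Time passes only in rows, so rows that do not move let the fingers close. It gives the time, the measured TCP pose, the force, the opening and the grip force at its end, in the units of the state.
- telemetry.get_obs(): the state, without advancing time (a new reading comes with each control period).
- optics.camera(name): name is "side" or "top" or "wrist"; returns a dict with "pixels" (480x640x3 uint8, red, green, blue), "intrinsics" (3x3 intrinsics, pixels), "dist_coeffs" ([k1, k2, p1, p2, k3] as OpenCV has them; the pictures are not rectified), "origin" and "rotation" of the camera in the world. Camera axes: x right, y down, z forward; pixel columns grow to the right and rows downward; lengths in m; the calibration is good to about 2 mm. A picture is of the moment at which its call begins. There is no depth.
- ctrl.hand_in(): hands the job in; it is judged then, once.
The state is a dict: "time_s": time; "qpos": joint angles; "joint_vel": joint speeds; "tau": joint torques, N m; "ee_pos": TCP position; "eef_rot": TCP orientation; "force": force on the tool from outside, world axes, zero at the start; "moment": the same for the moment, N m; "grip_width": finger opening in m; "grip_force": force on a finger pad.
Only numpy, scipy, OpenCV 4.12 (cv2) and the standard library are available. Lean on these libraries where they do the work, as an engineer would, in place of code of your own. Each camera call takes 0.05 s, during which the arm holds its last target. There are 200 camera calls.

## Working session

There is one attempt and no reset: what is moved stays moved. The work goes in short steps, Python scripts to look and compute and a tool call to move; the robot and the scene stay as the last step left them, time stands still between calls to the robot, and variables do not carry over. Pictures are saved under pics/ and viewed, at most 10 in all, crops included, and the job is handed in when it is done.

Besides the shell and the picture viewer there is one more tool, called by a JSON object that holds its "method" and its "body". carry_out: Moves the arm, as the interface text tells. Its arguments: {"type":"object","properties":{"plan":{"type":"array","items":{"type":"array","items":{"type":"array","items":{"type":"number"}}}},"squeeze":{"type":"number"}},"required":["plan"]}

```bash
mkdir -p pics; python3 - <<'E'
from station import telemetry, optics, ctrl
import cv2, numpy as np
for n in ("top","side"):
    c=optics.camera(n); cv2.imwrite(f"pics/{n}0.png",c["pixels"][:,:,::-1]); np.savez(f"{n}0.npz",**c)
    print(n,c["intrinsics"],c["dist_coeffs"],c["origin"],c["rotation"])
print(telemetry.get_obs())
E
```

```text
top [[476.6535747    0.         326.3506845 ]
 [  0.         476.6535747  240.61720909]
 [  0.           0.           1.        ]] [-0.09464021  0.          0.          0.          0.        ] [ 0.3771148  -0.00378681  1.14137379] [-2.99348597 -0.00309454 -1.58420833]
side [[548.13248365   0.         318.62572359]
 [  0.         548.13248365 238.95243382]
 [  0.           0.           1.        ]] [-0.14744634  0.          0.          0.          0.        ] [0.35426366 0.86164814 0.94218229] [-2.36090288e+00  1.56710658e-03 -2.95715596e+00]
{'time_s': 0.1, 'qpos': array([-1.40062981e+00,  3.00400314e-01,  1.52151664e+00, -2.57979029e-05,
        1.32066959e+00, -6.66015670e-02]), 'joint_vel': array([ 0.00115732, -0.00180697, -0.0002277 ,  0.00080936, -0.00017931,
        0.00116079]), 'tau': array([ 9.56664808e-04, -5.32643723e+01, -3.53283799e+01,  7.09592854e-02,
        2.35332007e-02, -3.94556946e-05]), 'ee_pos': array([ 0.12896033, -0.53443373,  0.20495241]), 'eef_rot': array([-3.14059930e+00, -4.12124441e-05,  2.36774464e-01]), 'force': array([-0.14855295,  0.27272287,  0.35964376]), 'moment': array([-0.01379014,  0.0142958 ,  0.02336817]), 'grip_force': 0.0, 'grip_width': 0.09392274025675755}
```

View pics/top0.png

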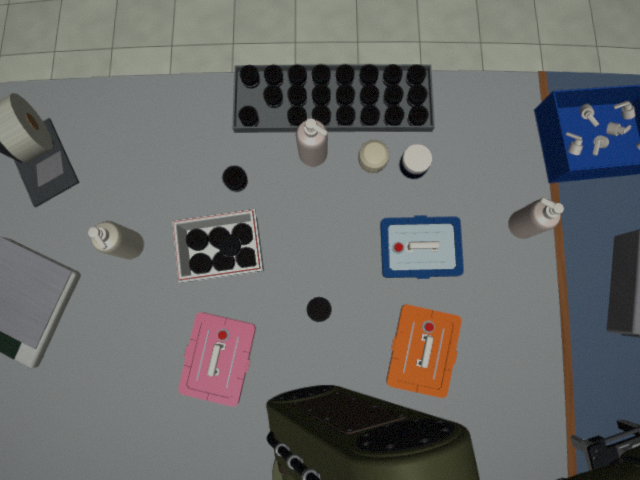

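View pics/side0.png

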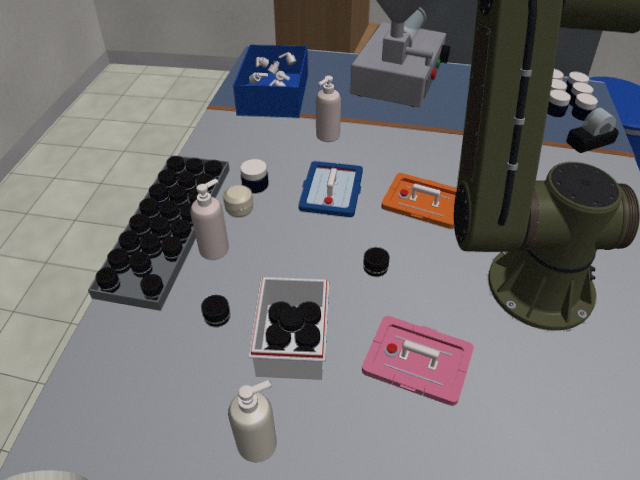

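The top view has three lid shapes: blue at (422,247), orange at (425,350) and pink at (218,358). Only the blue one fits, because it has the dark-blue rim and pale panel, with its vent at (398,247). The open tub is at (218,246). I'll confirm both in one enlarged crop and measure them.

```bash
cat > h.py <<'E'
import numpy as np, cv2
from scipy.spatial.transform import Rotation as R
def cam(d):
    r=np.asarray(d["rotation"],float)
    return (r if r.shape==(3,3) else R.from_euler("xyz",r).as_matrix()), np.asarray(d["origin"])
def to_plane(d,px,z):
    Rm,o=cam(d)
    p=cv2.undistortPoints(np.asarray(px,float).reshape(-1,1,2),d["intrinsics"],d["dist_coeffs"]).reshape(-1,2)
    v=np.c_[p,np.ones(len(p))]@Rm.T
    return (o+v*((z-o[2])/v[:,2])[:,None])[:,:2]
def project(d,P):
    Rm,o=cam(d); Rw=Rm.T
    return cv2.projectPoints(np.asarray(P,float).reshape(-1,1,3),cv2.Rodrigues(Rw)[0],-Rw@o,d["intrinsics"],d["dist_coeffs"])[0].reshape(-1,2)
def biggest(m,x0,y0,x1,y1):
    k=np.zeros(m.shape,np.uint8); k[y0:y1,x0:x1]=m[y0:y1,x0:x1]
    return max(cv2.findContours(k,cv2.RETR_EXTERNAL,cv2.CHAIN_APPROX_NONE)[0],key=cv2.contourArea).reshape(-1,2)
E
python3 - <<'E'
from h import *
d=dict(np.load("top0.npz")); im=d["pixels"]; hsv=cv2.cvtColor(im,cv2.COLOR_RGB2HSV)
m=cv2.inRange(hsv,(100,120,30),(125,255,255))
c=biggest(m,360,200,490,300)
w=to_plane(d,c,.020)
print("lid",cv2.minAreaRect((w*1000).astype(np.float32)))
red=cv2.inRange(hsv,(0,120,80),(8,255,255))|cv2.inRange(hsv,(170,120,80),(180,255,255))
v=biggest(red,380,230,415,265); print("vent",to_plane(d,[v.mean(0)],.023))
h=(np.array([[409,246],[438,245]])); print("handle px->",to_plane(d,h,.055))
g=np.argwhere(red[200:290,160:275])[:,::-1]+[160,200]
print("red tub px",len(g)); 
wg=to_plane(d,g,.085); print("gasket",cv2.minAreaRect((wg*1000).astype(np.float32)))
a=cv2.resize(im[195:295,160:275],None,fx=5,fy=5,interpolation=cv2.INTER_CUBIC)[:, :400*2]
b=cv2.resize(im[205:290,365:480],None,fx=2,fy=2,interpolation=cv2.INTER_CUBIC)
o=np.zeros((500,800,3),np.uint8); o[:500,:575]=a; o[:170,575:800]=b[:,:225]
cv2.imwrite("pics/crop0.png",o[:,:,::-1])
E
```

```text
lid ((526.730224609375, -236.03793334960938), (149.7382354736328, 192.5128936767578), 0.44110777974128723)
vent [[ 0.52695384 -0.18016257]]
handle px-> [[ 0.52410924 -0.19992672]
 [ 0.52553674 -0.26764303]]
red tub px 0Traceback (most recent call last):
  File "<stdin>", line 12, in <module>
  File "h.py", line 8, in to_plane
    p=cv2.undistortPoints(np.asarray(px,float).reshape(-1,1,2),d["intrinsics"],d["dist_coeffs"]).reshape(-1,2)
      ~~~~~~~~~~~~~~~~~~~^^^^^^^^^^^^^^^^^^^^^^^^^^^^^^^^^^^^^^^^^^^^^^^^^^^^^^^^^^^^^^^^^^^^^^^
cv2.error: OpenCV(4.12.0) /io/opencv/modules/calib3d/src/undistort.dispatch.cpp:347: error: (-215:Assertion failed) CV_IS_MAT(_src) && CV_IS_MAT(_dst) && (_src->rows == 1 || _src->cols == 1) && (_dst->rows == 1 || _dst->cols == 1) && _src->cols + _src->rows - 1 == _dst->rows + _dst->cols - 1 && (CV_MAT_TYPE(_src->type) == CV_32FC2 || CV_MAT_TYPE(_src->type) == CV_64FC2) && (CV_MAT_TYPE(_dst->type) == CV_32FC2 || CV_MAT_TYPE(_dst->type) == CV_64FC2) in function 'cvUndistortPointsInternal'
```

```bash
python3 - <<'E'
from h import *
d=dict(np.load("top0.npz")); im=d["pixels"].astype(np.uint8)
x=im.astype(int)
red=((x[:,:,0]-np.maximum(x[:,:,1],x[:,:,2]))>20).astype(np.uint8)
g=np.argwhere(red[200:290,160:275])[:,::-1]+[160,200]
print("red tub px",len(g))
if len(g)>10:
    wg=to_plane(d,g,.083); print("gasket",cv2.minAreaRect((wg*1000).astype(np.float32)))
a=cv2.resize(im[195:295,160:275],None,fx=5,fy=5,interpolation=cv2.INTER_CUBIC)
b=cv2.resize(im[205:290,365:477],None,fx=2,fy=2,interpolation=cv2.INTER_CUBIC)
o=np.zeros((500,800,3),np.uint8); o[:500,:575]=a; o[:170,575:799]=b
cv2.imwrite("pics/crop0.png",o[:,:,::-1])
E
```

```text
red tub px 326
gasket ((529.4598388671875, 240.40489196777344), (135.9668426513672, 186.3279571533203), 7.523457050323486)
```

View pics/crop0.png

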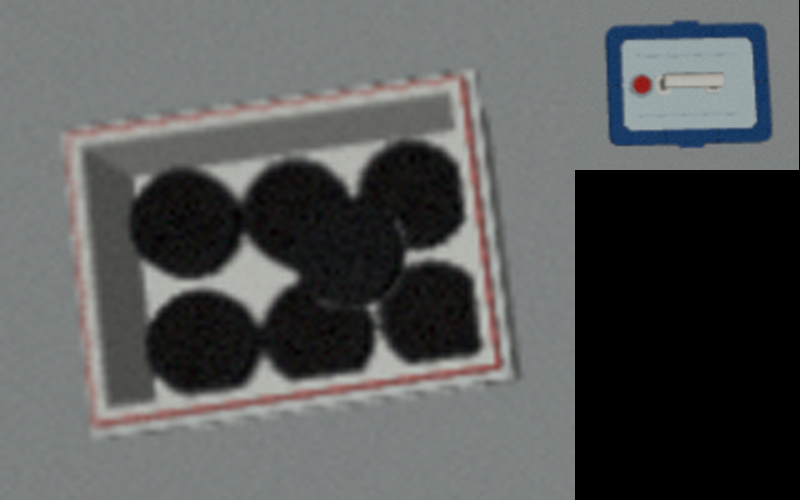

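The crop confirms both: the blue-rimmed pale lid with its red plug on the left, and the white tub with the red gasket. The lid is at about (0.526, -0.236) with yaw about 1°. The tub is at about (0.529, 0.240) with yaw about 7.5°. Next I turn the tool in place, then go above the lid.

{"method": "carry_out", "body": {"plan": [[[0,0,0,0,0,-0.123,94],[0,0,0,0,0,-0.123,94],[0,0,0,0,0,-0.123,94],[0,0,0,0,0,-0.123,94],[0,0,0,0,0,-0.123,94],[0,0,0,0,0,-0.123,94],[0,0,0,0,0,-0.123,94],[0,0,0,0,0,-0.123,94],[0,0,0,0,0,-0.123,94],[0,0,0,0,0,-0.123,94],[0,0,0,0,0,-0.123,94],[19,27,0,0,0,0,94],[19,27,0,0,0,0,94],[19,27,0,0,0,0,94],[19,27,0,0,0,0,94],[19,27,0,0,0,0,94],[19,27,0,0,0,0,94],[19,27,0,0,0,0,94],[19,27,0,0,0,0,94],[19,27,0,0,0,0,94]]]}}

```text
time_s: 1.77
ee_pos: [0.3698, -0.3578, 0.2053]
eef_rot: [-3.141, -0.0, 1.59]
force: [-0.5, -0.7, -0.4]
grip_width: 0.094
grip_force: 0.0
```

{"method": "carry_out", "body": {"plan": [[[20,27,5,0,0,0,94],[20,27,5,0,0,0,94],[20,27,5,0,0,0,94],[20,27,5,0,0,0,94],[20,27,5,0,0,0,94],[19,25,5,0,0,0,94],[0,0,0,0,0,0,94],[0,0,0,0,0,0,94]]]}}

```text
time_s: 2.43
ee_pos: [0.5269, -0.2359, 0.1745]
eef_rot: [-3.14, -0.001, 1.592]
force: [0.7, -0.1, 1.2]
grip_width: 0.0943
grip_force: 0.0
```

```bash
python3 - <<'E'
from h import *
from station import telemetry, optics
c=optics.camera("wrist"); np.savez("w1.npz",**c); cv2.imwrite("pics/w1.png",c["pixels"][:,:,::-1])
o=telemetry.get_obs(); print(o["time_s"],o["ee_pos"],o["eef_rot"],o["force"],c["origin"],c["rotation"])
E
```

```text
2.4833 [ 0.52627177 -0.23685049  0.17501254] [-3.14070340e+00 -3.18679495e-04  1.59070478e+00] [ 0.19364362 -0.46738638  1.21643941] [ 0.52639342 -0.15841498  0.35419421] [2.87401495e+00 1.96492626e-03 2.18152758e-02]
```

View pics/w1.png

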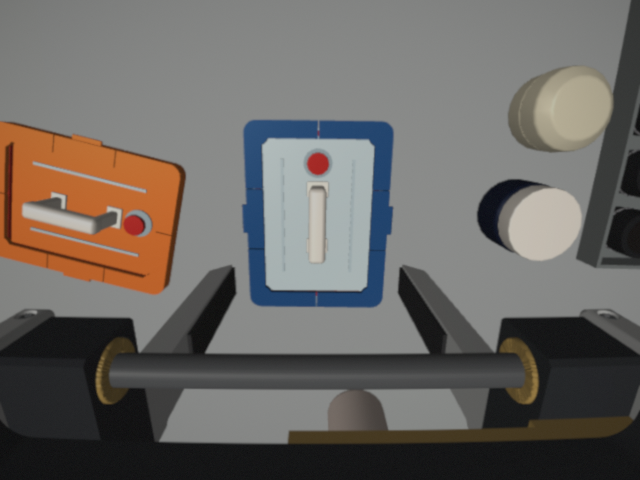

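The wrist picture shows the blue lid between the fingers, with its plug at (318,163) and its handle bar from (318,188) to (316,262). I'll measure it from this one.

```bash
python3 - <<'E'
from h import *
d=dict(np.load("w1.npz")); im=d["pixels"]; hsv=cv2.cvtColor(im,cv2.COLOR_RGB2HSV); x=im.astype(int)
m=cv2.inRange(hsv,(100,120,30),(125,255,255))
c=biggest(m,225,100,410,320); w=to_plane(d,c,.022)
print("lid",cv2.minAreaRect((w*1000).astype(np.float32)))
red=((x[:,:,0]-np.maximum(x[:,:,1],x[:,:,2]))>60).astype(np.uint8)
v=biggest(red,295,140,340,185); print("vent",to_plane(d,[v.mean(0)],.022))
bar=(hsv[:,:,1]<40)&(hsv[:,:,2]>190); b=biggest(bar.astype(np.uint8)*255,300,185,335,268)
print("bar px",b.min(0),b.max(0)); print("bar",cv2.minAreaRect((to_plane(d,b,.052)*1000).astype(np.float32)))
E
```

```text
lid ((565.9957275390625, -234.7743377685547), (73.64893341064453, 191.99261474609375), 0.4009295105934143)
vent [[ 0.52700694 -0.17849502]]
bar px [311 193] [321 260]
bar ((526.9060668945312, -235.3048095703125), (9.358854293823242, 64.24713897705078), 0.9962992668151855)
```

{"method": "carry_out", "body": {"plan": [[[1.5,0.5,15,0,0,0,50],[0,0,25,0,0,0,50],[0,0,25,0,0,0,50],[0,0,25,0,0,0,50],[0,0,25,0,0,0,50],[0,0,15,0,0,0,50],[0,0,10,0,0,0,50],[0,0,6,0,0,0,50],[0,0,0,0,0,0,50],[0,0,0,0,0,0,0],[0,0,0,0,0,0,0],[0,0,0,0,0,0,0],[0,0,0,0,0,0,0],[0,0,0,0,0,0,0],[0,0,0,0,0,0,0]]], "squeeze": 35}}

```text
time_s: 3.73
ee_pos: [0.527, -0.2356, 0.0298]
eef_rot: [3.141, 0.0, 1.59]
force: [0.2, 0.8, 3.0]
grip_width: 0.0158
grip_force: 35.0
```

The lid is held: opening 15.8 mm, grip 35 N. Before carrying it I'll refine the tub pose by fitting the gasket outline in both fixed-camera images.

```bash
cat > fit.py <<'E'
from h import *
from scipy.optimize import least_squares
from scipy.spatial import cKDTree
def rect(x,y,a,hx,hy,z,n=60):
    t=np.linspace(-1,1,n); o=np.ones(n)
    p=np.r_[np.c_[t*hx,hy*o],np.c_[t*hx,-hy*o],np.c_[hx*o,t*hy],np.c_[-hx*o,t*hy]]
    c,s=np.cos(a),np.sin(a)
    return np.c_[x+c*p[:,0]-s*p[:,1],y+s*p[:,0]+c*p[:,1],np.full(len(p),z)]
def reds(d,box,th=20):
    x=d["pixels"].astype(int); x0,y0,x1,y1=box
    r=(x[:,:,0]-np.maximum(x[:,:,1],x[:,:,2]))>th
    return np.argwhere(r[y0:y1,x0:x1])[:,::-1]+[x0,y0]
def fit(views,x0):
    def res(p):
        P=rect(p[0],p[1],p[2],.065+p[3],.09+p[3],p[4])
        return np.concatenate([cKDTree(project(d,P)).query(g)[0]/np.sqrt(len(g)) for d,g in views])
    s=least_squares(res,x0,loss="soft_l1",f_scale=.1,x_scale=[.001,.001,.01,.001,.001],diff_step=1e-4)
    return s.x,s.cost
E
python3 - <<'E'
from fit import *
t=dict(np.load("top0.npz")); s=dict(np.load("side0.npz"))
gt=reds(t,(160,200,275,290)); gs=reds(s,(245,265,340,385))
print(len(gt),len(gs),gs.min(0),gs.max(0))
x0=[.529,.240,.131,.002,.084]
for n,v in (("both",[(t,gt),(s,gs)]),("top",[(t,gt)]),("side",[(s,gs)])):
    p,c=fit(v,x0); print(n,np.round(p[:2]*1000,1),np.degrees(p[2]).round(2),np.round(p[3:]*1000,1),c)
    for d,g in v: pass
E
```

```text
326 441 [251 277] [326 357]
both [528.4 240.2] 7.7 [ 1.3 84.7] 0.4928044467315084
top [527.2 237.2] 7.65 [ 0.6 98.8] 0.13634934285315883
side [527.  242.4] 7.64 [ 0.8 87.6] 0.27602956414403507
```

{"method": "carry_out", "body": {"plan": [[[0,0,-10,0,0,0,0],[0,0,-20,0,0,0,0],[0,0,-30,0,0,0,0],[0,0,-30,0,0,0,0],[0,0,-30,0,0,0,0],[0,0,-20,0,0,0,0],[0,0,-10,0,0,0,0],[0,0,0,0,0,0,0]]]}}

```text
time_s: 4.4
ee_pos: [0.5274, -0.2358, 0.1817]
eef_rot: [3.139, 0.002, 1.59]
force: [0.3, -0.1, -3.4]
grip_width: 0.0161
grip_force: 35.0
```

{"method": "carry_out", "body": {"plan": [[[10,0,0,0,0,0,0],[20,0,0,0,0,0,0],[30,0.7,0,0,0,0,0],[30,0.7,0,0,0,0,0],[30,0.7,0,0,0,0,0],[30,0.7,0,0,0,0,0],[30,0.7,0,0,0,0,0],[30,0.7,0,0,0,0,0],[30,0.7,0,0,0,0,0],[30,0.7,0,0,0,0,0],[30,0.7,0,0,0,0,0],[30,0.7,0,0,0,0,0],[30,0.7,0,0,0,0,0],[30,0.7,0,0,0,0,0],[30,0.7,0,0,0,0,0],[30,0.7,0,0,0,0,0],[16,0,0,0,0,0,0],[10,0,0,0,0,0,0],[0,0,0,0,0,-0.115,0],[0,0,0,0,0,0,0]]]}}

```text
time_s: 6.07
ee_pos: [0.5268, 0.2408, 0.1779]
eef_rot: [-3.139, 0.001, 1.711]
force: [0.1, 0.4, -4.0]
grip_width: 0.0159
grip_force: 35.0
```

{"method": "carry_out", "body": {"plan": [[[0,0,10,0,0,0,0],[0,0,20,0,0,0,0],[0,0,15,0,0,0,0],[0,0,0,0,0,0,0],[0,0,0,0,0,0,0],[0,0,0,0,0,0,0]]]}}

```text
time_s: 6.57
ee_pos: [0.528, 0.2403, 0.135]
eef_rot: [3.141, -0.0, 1.703]
force: [0.6, 0.4, -3.2]
grip_width: 0.0156
grip_force: 35.0
```

```bash
python3 - <<'E'
from h import *
from station import telemetry, optics
for n in ("side","top"):
    c=optics.camera(n); np.savez(n+"2.npz",**c)
    b=(200,220,380,400) if n=="side" else (150,170,310,300)
    i=c["pixels"][b[1]:b[3],b[0]:b[2]]; i=cv2.resize(i,None,fx=400/i.shape[1],fy=400/i.shape[1],interpolation=cv2.INTER_CUBIC)
    globals()[n]=i
h=max(side.shape[0],top.shape[0]); o=np.zeros((h,800,3),np.uint8); o[:side.shape[0],:400]=side; o[:top.shape[0],400:]=top
cv2.imwrite("pics/st2.png",o[:,:,::-1])
o=telemetry.get_obs(); print(o["time_s"],o["ee_pos"],o["eef_rot"],o["force"])
E
```

```text
6.6667 [0.52808119 0.24056577 0.13541669] [ 3.14009643e+00 -3.57757328e-04  1.70376477e+00] [ 1.1589722   0.34288855 -2.99968034]
```

View pics/st2.png

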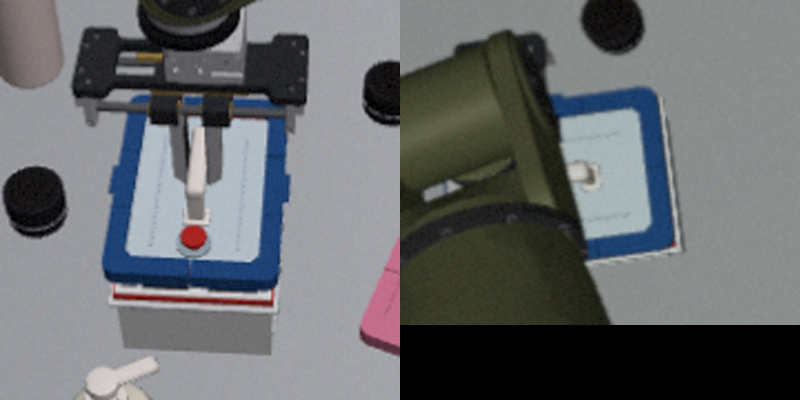

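The side crop shows the lid squarely over the tub, its near edge at about (105..280, 285) with the gasket strip just below. In the top crop the right end lines up too. I'll check the relative offset by number.

```bash
python3 - <<'E'
from fit import *
s=dict(np.load("side2.npz")); im=s["pixels"]; hsv=cv2.cvtColor(im,cv2.COLOR_RGB2HSV)
m=cv2.inRange(hsv,(100,120,30),(125,255,255)); c=biggest(m,240,255,335,355)
P=rect(.528,.2405,.133,.0715,.0965,.1136+.016); 
# near-side visible: top edge outline; compare with actual mask outline distance, fit shift
from scipy.optimize import least_squares
def hull(p):
    Q=np.r_[rect(p[0],p[1],p[2],.0715,.0965,.1136+.016),rect(p[0],p[1],p[2],.0715,.0965,.1136+p[3])]
    h=cv2.convexHull(project(s,Q).astype(np.float32)).reshape(-1,2)
    return np.concatenate([np.linspace(a,b,40) for a,b in zip(h,np.roll(h,-1,0))])
cc=c[c[:,1]>278] 
r=lambda p: cKDTree(hull(p)).query(cc)[0]
q=least_squares(r,[.528,.2405,.133,0.0],loss="soft_l1",f_scale=.5,x_scale=[.001,.001,.01,.002],diff_step=1e-4)
print("lid side-fit",q.x,np.median(r(q.x)))
g=reds(s,(245,335,335,365)); g=g[g[:,1]>345]; print(len(g),g.min(0),g.max(0))
P=rect(.5284,.2402,.1344,.0663,.0913,.0847); u=project(s,P); u=u[u[:,1]>345]; print("pred gasket",u.min(0),u.max(0))
E
```

```text
lid side-fit [5.27870169e-01 2.37655921e-01 1.40664096e-01 6.10031496e-05] 1.8269831844716242
228 [251 347] [323 357]
pred gasket [249.80860433 345.66484342] [322.3285402  355.97800867]
```

{"method": "carry_out", "body": {"plan": [[[0,-0.5,5,0,0,0,0],[0,0,7,0,0,0,0],[0,0,2,0,0,0,0],[0,0,2,0,0,0,0],[0,0,2,0,0,0,0],[0,0,0,0,0,0,0],[0,0,0,0,0,0,0]]]}}

```text
time_s: 7.25
ee_pos: [0.5272, 0.2405, 0.1164]
eef_rot: [-3.142, 0.0, 1.705]
force: [-1.2, 0.7, -3.5]
grip_width: 0.0154
grip_force: 35.0
```

The lip is already 3 mm inside the mouth with no contact force, so I'm lowering it the rest of the way.

{"method": "carry_out", "body": {"plan": [[[0,0,1.5,0,0,0,0],[0,0,1.5,0,0,0,0],[0,0,1,0,0,0,0],[0,0,0.8,0,0,0,0],[0,0,0,0,0,0,0],[0,0,0,0,0,0,0]]]}}

```text
time_s: 7.75
ee_pos: [0.5272, 0.2405, 0.1118]
eef_rot: [3.141, -0.0, 1.705]
force: [-1.7, -0.0, -1.2]
grip_width: 0.0156
grip_force: 35.0
```

{"method": "carry_out", "body": {"plan": [[[0,0,0.6,0,0,0,0],[0,0,0,0,0,0,0],[0,0,0,0,0,0,0]]]}}

```text
time_s: 8.0
ee_pos: [0.5272, 0.2405, 0.1118]
eef_rot: [3.141, -0.0, 1.705]
force: [-4.9, -1.7, 5.7]
grip_width: 0.0154
grip_force: 35.0
```

The lid rests on the rim at +5.7 N. I'm releasing it, rising, and checking the lid's pose.

{"method": "carry_out", "body": {"plan": [[[0,0,0,0,0,0,50],[0,0,0,0,0,0,50],[0,0,0,0,0,0,50],[0,0,0,0,0,0,50],[0,0,-15,0,0,0,50],[0,0,-25,0,0,0,50],[0,0,-25,0,0,0,0],[0,0,-25,0,0,0,0],[0,0,-10,0,0,0,0],[0,0,0,0,0,0,0],[0,0,0,0,0,0,0]]]}}

```text
time_s: 8.92
ee_pos: [0.527, 0.2405, 0.2101]
eef_rot: [-3.141, 0.0, 1.705]
force: [-0.4, 0.1, -0.7]
grip_width: 0.0201
grip_force: 0.0
```

```bash
python3 - <<'E'
from h import *
from station import telemetry, optics
c=optics.camera("wrist"); np.savez("w3.npz",**c); s=optics.camera("side"); np.savez("side3.npz",**s)
o=telemetry.get_obs(); print(o["time_s"],o["ee_pos"],o["eef_rot"],o["force"],o["grip_width"])
p=np.hstack([cv2.resize(c["pixels"],(480,360)),cv2.resize(s["pixels"][240:480,180:400],(320,349))[:349] if 0 else cv2.resize(s["pixels"][240:480,190:400],(315,360))])
cv2.imwrite("pics/w3.png",p[:,:,::-1])
im=c["pixels"]; x=im.astype(int)
red=((x[:,:,0]-np.maximum(x[:,:,1],x[:,:,2]))>60).astype(np.uint8)
v=biggest(red,0,0,640,300); print("vent px",v.mean(0),to_plane(c,[v.mean(0)],.104))
hsv=cv2.cvtColor(im,cv2.COLOR_RGB2HSV); m=cv2.inRange(hsv,(100,120,30),(125,255,255))
b=biggest(m,0,0,640,400); print("lid",cv2.minAreaRect((to_plane(c,b,.105)*1000).astype(np.float32)))
E
```

```text
9.0167 [0.52666659 0.24028563 0.20916859] [-3.13910282e+00  6.22319931e-04  1.70480673e+00] [1.06957757 0.97660364 0.01356591] 0.011960004737602926
vent px [106.19593909 201.26091371] [[0.34170945 0.24389383]]
lid ((567.91357421875, 252.22732543945312), (68.69403076171875, 184.4337158203125), 11.41746711730957)
```

View pics/w3.png

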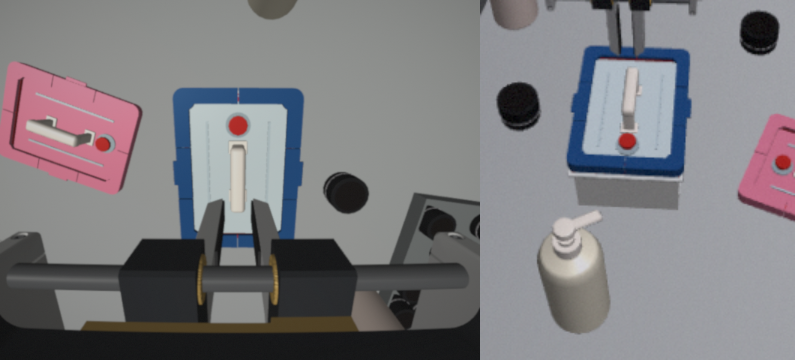

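The lid lies level on the tub with its plug up, at (237,125) in the left half of the picture. I'll get its exact pose and the pump clearance, then print the press offsets.

```bash
python3 - <<'E'
from h import *
c=dict(np.load("w3.npz")); im=c["pixels"]; x=im.astype(int); hsv=cv2.cvtColor(im,cv2.COLOR_RGB2HSV)
red=((x[:,:,0]-np.maximum(x[:,:,1],x[:,:,2]))>60).astype(np.uint8)
v=biggest(red,290,140,345,195); V=to_plane(c,[v.mean(0)],.105)[0]; print("vent",V)
m=cv2.inRange(hsv,(100,120,30),(125,255,255)); b=biggest(m,215,100,420,345)
w=to_plane(c,b,.104); print(b.min(0),b.max(0))
y=[np.array([-np.sin(a),np.cos(a)]) for a in [.134]][0]; xx=np.array([y[1],-y[0]])
print("lid origin from vent",V-.056*y)
u=(w-[.527,.2405]); ux,uy=u@xx,u@y
print("uy max",uy.max(),"x edges at uy .06-.08:",ux[(uy>.05)&(uy<.08)].min(),ux[(uy>.05)&(uy<.08)].max())
top=w[(uy>uy.max()-.006)&(abs(ux)<.05)]; k=np.polyfit(top@xx,top@y,1)[0]; print("yaw corr deg",np.degrees(np.arctan(k)))
s=dict(np.load("side0.npz")); print("pump_left base",to_plane(s,[[257,455]],0.0), "spout",to_plane(s,[[270,385],[240,393]],.19))
t=dict(np.load("top0.npz")); print("pump top view base",to_plane(t,[[131,257]],0.0),to_plane(t,[[101,238],[92,226]],.19))
o=np.array([.527,.2405])
E
```

```text
vent [0.5204844  0.29705787]
[319 118] [403 319]
lid origin from vent [0.52796596 0.24155989]
uy max 0.09625392576644273 x edges at uy .06-.08: 0.05047164098807863 0.07245473736294888
yaw corr deg 1.8965585004006225
pump_left base [[0.53544663 0.49453193]] spout [[0.50767988 0.45484092]
 [0.5495019  0.47725208]]
pump top view base [[0.51302236 0.468707  ]] [[0.53048263 0.45599958]
 [0.55595721 0.47704627]]
```

{"method": "carry_out", "body": {"plan": [[[22,-16,20,0,0,0,0],[22,-16,20,0,0,0,0],[22,-16,20,0,0,0,0],[22,-15,20,0,0,0,0],[0,0,10,0,0,0,0],[0,0,10,0,0,0,0],[0,0,4,0,0,0,0],[0,0,3,0,0,0,0],[0,0,3,0,0,0,0],[0,0,2,0,0,0,0],[0,0,1,0,0,0,0],[0,0,0,0,0,0,0],[0,0,0,0,0,0,0]]], "squeeze": 20}}

```text
time_s: 10.1
ee_pos: [0.4537, 0.3187, 0.0988]
eef_rot: [3.141, -0.0, 1.703]
force: [-3.0, 0.2, 3.6]
grip_width: 0.0003
grip_force: 1.9
```

{"method": "carry_out", "body": {"plan": [[[0,0,0.7,0,0,0,0],[0,0,0.7,0,0,0,0],[0,0,0,0,0,0,0],[0,0,0,0,0,0,0]]]}}

```text
time_s: 10.43
ee_pos: [0.4538, 0.3189, 0.0978]
eef_rot: [3.14, -0.0, 1.704]
force: [-4.6, -1.9, 9.7]
grip_width: 0.0005
grip_force: 5.1
```

{"method": "carry_out", "body": {"plan": [[[0,0,0.8,0,0,0,0],[0,0,0.8,0,0,0,0],[0,0,0,0,0,0,0],[0,0,0,0,0,0,0]]]}}

```text
time_s: 10.77
ee_pos: [0.4539, 0.319, 0.0972]
eef_rot: [3.14, -0.001, 1.704]
force: [-8.3, -4.3, 21.1]
grip_width: 0.0006
grip_force: 10.3
```

The first corner hit its hard stop at 21 N. I'll repeat the same depth at the other points, checking the force each time.

{"method": "carry_out", "body": {"plan": [[[0,0,-14,0,0,0,0],[0,0,-14,0,0,0,0],[-29,0,0,0,0,0,0],[-29,0,0,0,0,0,0],[-30,0,0,0,0,0,0],[0,0,8,0,0,0,0],[0,0,8,0,0,0,0],[0,0,4,0,0,0,0],[0,0,3,0,0,0,0],[0,0,2,0,0,0,0],[0,0,1,0,0,0,0],[0,0,1,0,0,0,0],[0,0,1,0,0,0,0],[0,0,0,0,0,0,0],[0,0,0,0,0,0,0]]]}}

```text
time_s: 12.02
ee_pos: [0.4652, 0.2323, 0.0972]
eef_rot: [3.14, 0.001, 1.706]
force: [-9.9, -12.4, 31.7]
grip_width: 0.0005
grip_force: 15.5
```

{"method": "carry_out", "body": {"plan": [[[0,0,-14,0,0,0,0],[0,0,-14,0,0,0,0],[-29,0,0,0,0,0,0],[-29,0,0,0,0,0,0],[-30,0,0,0,0,0,0],[0,0,8,0,0,0,0],[0,0,8,0,0,0,0],[0,0,4,0,0,0,0],[0,0,3,0,0,0,0],[0,0,2,0,0,0,0],[0,0,1,0,0,0,0],[0,0,1,0,0,0,0],[0,0,0,0,0,0,0],[0,0,0,0,0,0,0]]]}}

```text
time_s: 13.18
ee_pos: [0.4768, 0.1455, 0.0971]
eef_rot: [3.141, 0.001, 1.707]
force: [-5.7, -10.3, 22.5]
grip_width: 0.0003
grip_force: 11.0
```

Seated at 22.5 N. Next is back_right, 126 mm along +tool y.

{"method": "carry_out", "body": {"plan": [[[0,0,-14,0,0,0,0],[0,0,-13,0,0,0,0],[0,25,0,0,0,0,0],[0,38,0,0,0,0,0],[0,38,0,0,0,0,0],[0,25,0,0,0,0,0],[0,0,8,0,0,0,0],[0,0,8,0,0,0,0],[0,0,4,0,0,0,0],[0,0,3,0,0,0,0],[0,0,2,0,0,0,0],[0,0,1,0,0,0,0],[0,0,1,0,0,0,0],[0,0,0,0,0,0,0],[0,0,0,0,0,0,0]]]}}

```text
time_s: 14.43
ee_pos: [0.6012, 0.163, 0.0976]
eef_rot: [3.139, -0.001, 1.706]
force: [-0.3, 2.6, 13.5]
grip_width: 0.0005
grip_force: 6.5
```

{"method": "carry_out", "body": {"plan": [[[0,0,1,0,0,0,0],[0,0,0,0,0,0,0],[0,0,0,0,0,0,0]]]}}

```text
time_s: 14.68
ee_pos: [0.6013, 0.163, 0.0973]
eef_rot: [3.138, -0.001, 1.706]
force: [-1.8, 2.4, 19.0]
grip_width: 0.0004
grip_force: 9.2
```

{"method": "carry_out", "body": {"plan": [[[0,0,-14,0,0,0,0],[0,0,-14,0,0,0,0],[29,0,0,0,0,0,0],[29,0,0,0,0,0,0],[30,0,0,0,0,0,0],[0,0,8,0,0,0,0],[0,0,8,0,0,0,0],[0,0,4,0,0,0,0],[0,0,3,0,0,0,0],[0,0,2,0,0,0,0],[0,0,1,0,0,0,0],[0,0,1,0,0,0,0],[0,0,1,0,0,0,0],[0,0,0,0,0,0,0],[0,0,0,0,0,0,0]]]}}

```text
time_s: 15.93
ee_pos: [0.5893, 0.2489, 0.0973]
eef_rot: [3.141, -0.002, 1.704]
force: [-12.5, 2.8, 23.5]
grip_width: 0.0002
grip_force: 12.0
```

{"method": "carry_out", "body": {"plan": [[[0,0,-14,0,0,0,0],[0,0,-14,0,0,0,0],[29,0,0,0,0,0,0],[29,0,0,0,0,0,0],[30,0,0,0,0,0,0],[0,0,8,0,0,0,0],[0,0,8,0,0,0,0],[0,0,4,0,0,0,0],[0,0,3,0,0,0,0],[0,0,2,0,0,0,0],[0,0,1,0,0,0,0],[0,0,1,0,0,0,0],[0,0,1,0,0,0,0],[0,0,0,0,0,0,0],[0,0,0,0,0,0,0]]]}}

```text
time_s: 17.18
ee_pos: [0.5781, 0.3354, 0.0972]
eef_rot: [3.141, -0.002, 1.703]
force: [-10.3, 3.0, 20.2]
grip_width: 0.0004
grip_force: 10.2
```

All six points reached the stop. I'm lifting above the vent for one look before pushing the plug.

{"method": "carry_out", "body": {"plan": [[[0,0,-20,0,0,0,0],[0,0,-30,0,0,0,0],[-10,-20,-30,0,0,0,0],[-10,-20,-20,0,0,0,0],[-12,-23,0,0,0,0,0],[0,0,0,0,0,0,0],[0,0,0,0,0,0,0],[0,0,0,0,0,0,0]]]}}

```text
time_s: 17.85
ee_pos: [0.5202, 0.2951, 0.1946]
eef_rot: [-3.141, 0.0, 1.703]
force: [1.0, -0.1, -0.7]
grip_width: 0.0007
grip_force: 0.0
```

```bash
python3 - <<'E'
from h import *
from station import telemetry, optics
c=optics.camera("wrist"); np.savez("w4.npz",**c); s=optics.camera("side"); np.savez("side4.npz",**s)
o=telemetry.get_obs(); print(o["time_s"],o["ee_pos"],o["eef_rot"],o["force"])
p=np.hstack([cv2.resize(c["pixels"],(400,300)),cv2.resize(s["pixels"][250:385,215:350],(400,300+100))[:300] if 0 else cv2.resize(s["pixels"][255:375,210:370],(400,300))])
cv2.imwrite("pics/w4.png",p[:,:,::-1])
x=c["pixels"].astype(int); red=((x[:,:,0]-np.maximum(x[:,:,1],x[:,:,2]))>60).astype(np.uint8)
v=biggest(red,280,60,360,340); V=to_plane(c,[v.mean(0)],.105)[0]; print("vent px",v.mean(0),V)
dv=V-o["ee_pos"][:2]; a=o["eef_rot"][2]; print("tool shift to vent mm",1000*dv@[np.cos(a),np.sin(a)],1000*dv@[np.sin(a),-np.cos(a)])
E
```

```text
17.95 [0.52022705 0.29566397 0.19424133] [-3.14065587e+00  4.06024683e-04  1.70413571e+00] [ 0.89755775 -0.50941094  0.46430274]
vent px [316.44117647 235.38235294] [0.5206005  0.29713343]
tool shift to vent mm 1.4067675132662263 0.5654886216446882
```

View pics/w4.png

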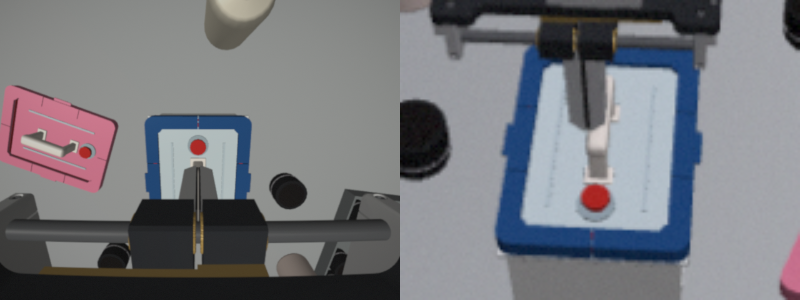

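The whole rim is down: no gasket shows, and the seams are level. The plug is still up at (198,147) and the lid has not shifted. Now I push the plug.

{"method": "carry_out", "body": {"plan": [[[1,0.5,25,0,0,0,0],[0,0,30,0,0,0,0],[0,0,20,0,0,0,0],[0,0,10,0,0,0,0],[0,0,4,0,0,0,0],[0,0,3,0,0,0,0],[0,0,3,0,0,0,0],[0,0,2,0,0,0,0],[0,0,1,0,0,0,0],[0,0,1,0,0,0,0],[0,0,0,0,0,0,0],[0,0,0,0,0,0,0]]]}}

```text
time_s: 18.95
ee_pos: [0.5206, 0.2973, 0.0972]
eef_rot: [3.14, -0.0, 1.705]
force: [-3.0, -1.8, 5.5]
grip_width: 0.0006
grip_force: 3.0
```

{"method": "carry_out", "body": {"plan": [[[0,0,0.8,0,0,0,0],[0,0,0.7,0,0,0,0],[0,0,0,0,0,0,0],[0,0,0,0,0,0,0]]]}}

```text
time_s: 19.28
ee_pos: [0.5207, 0.2974, 0.0971]
eef_rot: [3.139, -0.001, 1.705]
force: [-7.1, -4.4, 18.5]
grip_width: 0.0006
grip_force: 9.2
```

The plug is home: 18.5 N against its stop. I'm retreating for a last look.

{"method": "carry_out", "body": {"plan": [[[0,0,-15,0,0,0,0],[0,0,-30,0,0,0,0],[0,0,-30,0,0,0,0],[0,0,-30,0,0,0,0],[-20,-10,-20,0,0,0,0],[-30,-10,0,0,0,0,0],[-30,0,0,0,0,0,0],[0,0,0,0,0,0,0],[0,0,0,0,0,0,0],[0,0,0,0,0,0,0]]]}}

```text
time_s: 20.12
ee_pos: [0.5112, 0.2155, 0.2199]
eef_rot: [3.141, -0.0, 1.704]
force: [0.3, 0.0, 1.1]
grip_width: 0.0006
grip_force: 0.0
```

```bash
python3 - <<'E'
from h import *
from station import telemetry, optics
c=optics.camera("wrist"); s=optics.camera("side")
o=telemetry.get_obs(); print(o["time_s"],o["ee_pos"],o["force"])
p=np.hstack([cv2.resize(c["pixels"],(400,300)),cv2.resize(s["pixels"][255:375,210:370],(400,300))])
cv2.imwrite("pics/w5.png",p[:,:,::-1])
E
```

```text
20.2167 [0.51096819 0.2159405  0.21956956] [-0.25408855  0.76311139  0.59911536]
```

View pics/w5.png

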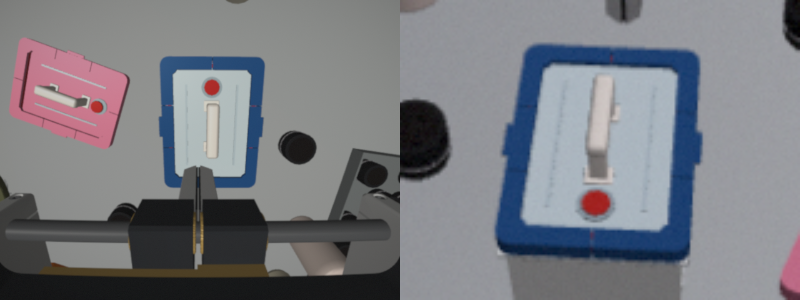

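The rim is down evenly, the plug at (595,203) in the right half sits flush, and nothing else has moved. I'm handing in.

```bash
python3 -c "
from station import ctrl; print(ctrl.hand_in())"
```

```text
the job is handed in; nothing more can be done
None
```

I put the blue lid on the tub, pressed all six lengths of the rim down to their stops (19–32 N each), then pushed the vent plug fully in. I handed the job in at about 20 s; the last pictures showed the tub and its neighbours where they had been.

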